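Clip the lid on the food box across the corners

ROBOT

A 6-joint arm with a two-finger parallel gripper is mounted at the origin on the work surface; the furniture and walls round the work are solid. World frame = base frame: x ahead of the robot, y to its left, z up, the work surface at z = 0. Lengths are in m, angles in rad, forces in N, time in s.
With the tool pointing down it reaches from about 0.2 to 0.875 m from the base axis. Payload 3.4 kg.
Tool frame: the origin (TCP) lies at the very end of the fingers, on their centre line; the grasp point (between the pads) lies 19 mm behind it (hold_point_z is the distance from the TCP to the grasp point, in m); z points along the fingers, y is the line along which they close (so a half turn about z gives the same grasp; the last joint's range is limited). The gripper opens to 94 mm and grips with 3 to 60 N. Pads are 16 mm wide; open, the fingers measure 119 mm over their backs; the gripper's body (75 mm by 177 mm) begins 78 mm behind the grasp point.
Start: joints at [-1.307, 0.276, 1.505, -0, 1.361, -0.121], TCP at [0.216, -0.533, 0.205] pointing down, gripper open.
Joint ranges: [-2.89, 2.89], [-0.75, 2.08], [0.22, 2.7], [-1.18, 4.32], [0.11, 2.71], [-2.7, 2.7]. Speed limits (rad/s): [2.57, 2.57, 3.14, 3.14, 3.14, 3.14].

INTERFACE

Orientations are given as a 3x3 rotation matrix whose columns are the frame's x, y, z axes.
In Python, from plant import * gives the robot as it stands. The module is installed in compiled form; this text tells all that it offers.
- The arm moves only by the shell command python3 -m pendant 'ROWS' [OPENING]. ROWS is JSON, a list of rows, each a list of 2 entries, a list of its own where there are three numbers: the shift along the tool's x, y, z in cm, then the turn, a rotation vector about the tool's x, y, z in rad. A call has exactly 8 rows; each row shifts and turns the commanded pose from where the row before left it, along the tool's axes as they then stand; what a row does not reach is not made up. A row lasts 1/8 s, in which the tool goes at most 62.5 mm and 10.7 degrees, less where a joint would pass 70% of its speed; a pose out of reach is approached as far as the arm can. A call is refused whole if a number of a shift passes 6.25 or a number of a turn 0.188, either way. A call with a gripper value outside its range is refused whole. OPENING is the opening in per cent of the stroke, from 0 (shut) to 100 (fully open), set as the call begins (- or left out, the last holds). The fingers move at their own pace and stop on an object; the grip force is fixed at half the most. Time passes only in rows, so rows that do not move let the fingers close, or fill a call up. It gives the time, the measured TCP pose, the force, the opening and the grip force at its end, in the units of the state.
- get_state(): the state, without advancing time (a new reading comes with each control period).
- camera(name): name is "side" or "top" or "wrist"; returns the picture (480x640x3 uint8, red, green, blue); there is no depth.
- calibration(name): a dict with "camera_matrix" (3x3 intrinsics, pixels), "k1" (the pictures are not rectified: a ray, as slopes to the right and down, at radius r is drawn at 1 + k1 r^2 times it, then the intrinsics apply), "rvec" (rotation vector, rad) and "tvec" (3), from world to camera coordinates, as OpenCV has them; the wrist camera has in their place "T_tool_cam" (4x4, takes a point from camera to tool coordinates, whose origin is the TCP and whose axes are the flange's). Camera axes: x right, y down, z forward; pixel columns grow to the right and rows downward; lengths in m; the calibration is good to about 2 mm. A picture is of the moment at which its call begins: read the wrist's pose just before it. calibration takes no time and is no camera call.
- job_done(): hands the job in; it is judged then, once.
Trained networks look in the newest picture that a camera, given by its name, has taken for a name from the list of things; names that differ only in an ending like _2 or _b are one class to them, and where a whole thing is asked for, a point or a joint stands for the part that bears it (a point fixed in the world has none). Each returns a list of dicts, best first, with "p" (0 to 1); they miss things now and then, are a little off and sometimes report something else, mostly with a low value. They report only what shows in the picture. A call takes as long as a camera call.
- find_in(camera, name): "box" ([left, top, right, bottom] as shares, 0 to 1, of the picture: columns of its width, rows of its height, round what is visible of it).
The state is a dict: "time_s": time; "joint_positions": joint angles; "joint_vel": joint speeds; "effort": joint torques, N m; "position": TCP position; "orientation": TCP orientation; "wrist_force": force on the tool from outside, world axes, zero at the start; "torque": the same for the moment, N m; "width": opening from 0.0 (shut) to 1.0 (fully open); "gripper_force": force on a finger pad.
Only numpy, scipy, OpenCV 4.12 (cv2) and the standard library are available. Lean on these libraries where they do the work, as an engineer would, in place of code of your own. Each camera call takes 0.05 s, during which the arm holds its last target. There are 200 camera calls.

TASK

Lay the lid on the steel food box so that its plug sits in the mouth, let go of it, and snap its four hinged clips down over the rim across the corners: one clip, then the one diagonally opposite, then the other two, so that the seal is drawn down evenly and the lid is locked fully home. Push each clip gently, only until it snaps (its hinge is thin plastic and breaks at about 25 N), do not drop the lid, and leave the other things on the worktop undisturbed.

Things in the scene. Friction and masses are not known exactly. Their poses are not given: they have to be found in the camera images.
- food_box: open stainless-steel food box with two lemons in it, held fast by sucker feet (it cannot shift). Origin under its centre on the worktop, x along its long side. Rolled rim 184 x 128 mm outside, its top 72 mm up; it stands 12.5 mm out from the wall and its lip turns down, lower edge 64.5 mm up. Mouth 155 x 99 mm.
- lid_handle (a point): centre of the handle bar (96 long in x, 13 wide in y, 11 mm high) on the loose grey lid; x along the lid's long side, z up. It lies 24 mm above the top and 28.5 mm above the underside of the 181 x 125 mm plate, 38.5 mm above the underside of the plug (153 x 97 mm, 10 deep, edge bevelled 3 mm, about 1 mm play all round in the mouth). Fits either way round; 0.3 kg.
- lid: the same lid; origin under the centre of its plug (on the worktop at first), x along its long side. It rides on a springy gasket: laid on loosely, the handle point stands about 103.2 mm above the worktop; with all clips shut about 102.1 mm. It floats sideways by its play and tips a little while clips are pushed, so a clip gives way under load.
- clip_a_tab (a point): outer face of the finger tab of the hinged black clip at the corner at +x, +y of the lid (handle axes), diagonally opposite clip c. Each clip is 40 mm wide (x), on a long side, 46 mm from the lid's middle in x. Its hinge lies along x, 61.5 mm out in y from the handle's line and 21.7 mm below the handle point; this point is 27 mm from the hinge, the tab's end 34 mm.
- clip_a: the same clip a; origin on its hinge, x along the hinge, y outward from the lid and z up when the clip is level
- clip_b_tab (a point): outer face of the finger tab of the hinged black clip at the corner at -x, +y (handle axes), diagonally opposite clip d. Each clip starts open, standing out about level, and stays where it is put. Shut, it hangs down outside the rim, this point 70.1 mm out in y from the handle's line and 47.8 mm below the handle point; the tab flares 25 degrees outward.
- clip_b: the same clip b; origin on its hinge, x along the hinge, y outward from the lid and z up when the clip is level
- clip_c_tab (a point): outer face of the finger tab of the hinged black clip at the corner at -x, -y (handle axes), diagonally opposite clip a. Swung down and in, each clip's hook drags under the lip against the gasket: the push at the tab rises to 6 to 15 N; at 73.6 mm from the handle's line it passes dead centre and snaps to a hard stop at 70.1 mm. Let go sooner, it springs back.
- clip_c: the same clip c; origin on its hinge, x along the hinge, y outward from the lid and z up when the clip is level
- clip_d_tab (a point): outer face of the finger tab of the hinged black clip at the corner at +x, -y (handle axes), diagonally opposite clip b. Each hinge stands 25 N at most. The clips can be pushed with closed fingers from outside: down on the open tab, then in towards the box.
- clip_d: the same clip d; origin on its hinge, x along the hinge, y outward from the lid and z up when the clip is level
- teaspoon: loose teaspoon, 132 x 26 x 9 mm, lying between box and lid; origin under its centre
- lemon: loose lemon, 71 x 53 x 51 mm, at the back; origin under its centre
- salt: loose salt shaker, 44 mm across, 90 mm tall, at the back; origin under its centre
- mug: loose patterned mug, 82 x 112 x 94 mm, at the front left; origin under its centre
- spice_jar: loose spice jar with a red cap, 45 mm across, 106 mm tall, on the right; origin under its centre

How it is judged:
By the outcome, as a careful person would: the job done as asked, in the order asked, and still so for the second after the job is handed in, with the robot touching nothing.
It also fails if it takes over 72 s, if anything falls off the work surface, if the arm or the gripper's body presses on something with over 40 N, if the wrist force passes 120 N, or if a joint passes its speed limit or range.

## Working session

There is one attempt and no reset: what is moved stays moved. The work goes in short steps, Python scripts to look and compute and a shell command to move; the robot and the scene stay as the last step left them, time stands still between calls to the robot, and variables do not carry over. Pictures are saved under pics/ and viewed, at most 10 in all, crops included, and the job is handed in when it is done.

```bash
mkdir -p pics
cat > h.py <<'E'
from plant import *
import numpy as np, cv2
def ray(cam,u,v,st=None):
    c=calibration(cam); K=np.array(c["camera_matrix"]); k1=c["k1"]
    d=np.array([(u-K[0,2])/K[0,0],(v-K[1,2])/K[1,1]]); s=d.copy()
    for _ in range(30): s=d/(1+k1*(s@s))
    r=np.array([s[0],s[1],1.])
    if cam=="wrist":
        st=st or get_state(); T=np.array(c["T_tool_cam"]); R=np.array(st["orientation"]); p=np.array(st["position"])
        return R@T[:3,3]+p, R@T[:3,:3]@r
    R=cv2.Rodrigues(np.array(c["rvec"],float))[0]; t=np.array(c["tvec"],float).ravel()
    return -R.T@t, R.T@r
def atz(cam,u,v,z,st=None):
    o,d=ray(cam,u,v,st); return o+d*(z-o[2])/d[2]
def proj(cam,P,st=None):
    c=calibration(cam); K=np.array(c["camera_matrix"]); k1=c["k1"]; P=np.asarray(P,float)
    if cam=="wrist":
        st=st or get_state(); T=np.array(c["T_tool_cam"]); R=np.array(st["orientation"]); p=np.array(st["position"])
        q=T[:3,:3].T@(R.T@(P-p)-T[:3,3])
    else:
        q=cv2.Rodrigues(np.array(c["rvec"],float))[0]@P+np.array(c["tvec"],float).ravel()
    s=q[:2]/q[2]; s=s*(1+k1*(s@s)); return s[0]*K[0,0]+K[0,2],s[1]*K[1,1]+K[1,2]
E
python3 - <<'E'
from h import *
s=get_state(); print(s["time_s"],s["position"],np.round(s["orientation"],3).tolist(),s["width"])
for c in("top","side"):
    cv2.imwrite(f"pics/{c}0.png",camera(c)[:,:,::-1]); k=calibration(c); print(c,k)
print(calibration("wrist"))
for n in("food_box","lid_handle","lid","clip_a_tab"):
    for r in find_in("top",n)[:5]: print(n,np.round(np.array(r["box"])*[640,480,640,480],1),round(r["p"],2))
E
```

```text
0.0 [ 0.21567548 -0.53243997  0.2046404 ] [[0.927, 0.375, -0.0], [0.375, -0.927, 0.002], [0.0, -0.002, -1.0]] 1.0012845354675375
top {'camera_matrix': array([[545.99507006,   0.        , 313.09683907],
       [  0.        , 545.99507006, 238.89337221],
       [  0.        ,   0.        ,   1.        ]]), 'k1': 0.047156604770869935, 'rvec': array([ 2.1352814 , -2.09151024,  0.18446605]), 'tvec': array([-0.00556638,  0.50591375,  1.2281311 ])}
side {'camera_matrix': array([[588.1249521 ,   0.        , 315.86795926],
       [  0.        , 588.1249521 , 221.0544379 ],
       [  0.        ,   0.        ,   1.        ]]), 'k1': -0.10254485730967529, 'rvec': array([ 2.25910858, -0.56114845,  0.22012076]), 'tvec': array([-0.4544582 ,  0.18799349,  1.47531425])}
{'camera_matrix': array([[359.64133596,   0.        , 318.17638204],
       [  0.        , 359.64133596, 240.08775185],
       [  0.        ,   0.        ,   1.        ]]), 'k1': -0.026563423740157032, 'T_tool_cam': array([[ 5.13848931e-04, -9.65546031e-01, -2.60231816e-01,
         7.52532959e-02],
       [ 9.99999823e-01,  5.74047914e-04, -1.55326300e-04,
         7.70763592e-05],
       [ 2.99360224e-04, -2.60231690e-01,  9.65546155e-01,
        -1.79157142e-01],
       [ 0.00000000e+00,  0.00000000e+00,  0.00000000e+00,
         1.00000000e+00]])}
food_box [197.3 176.2 262.9 257.8] 0.92
lid_handle [343.  194.5 431.  278.1] 0.69
lid [347.7 197.  428.3 273.8] 0.89
clip_a_tab [351.3 203.1 366.7 218.9] 0.57
```

View pics/top0.png

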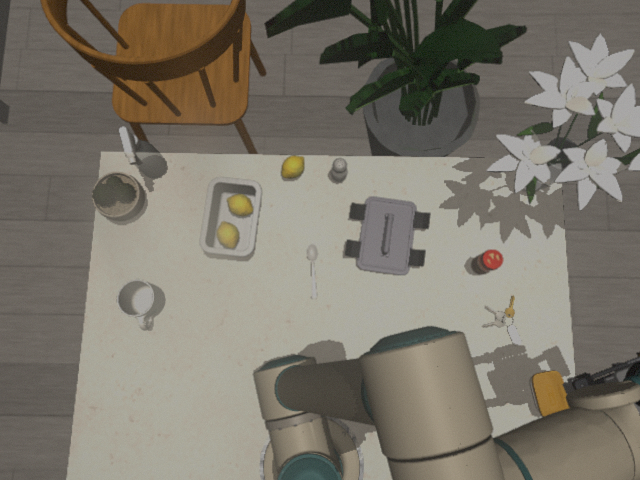

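View pics/side0.png

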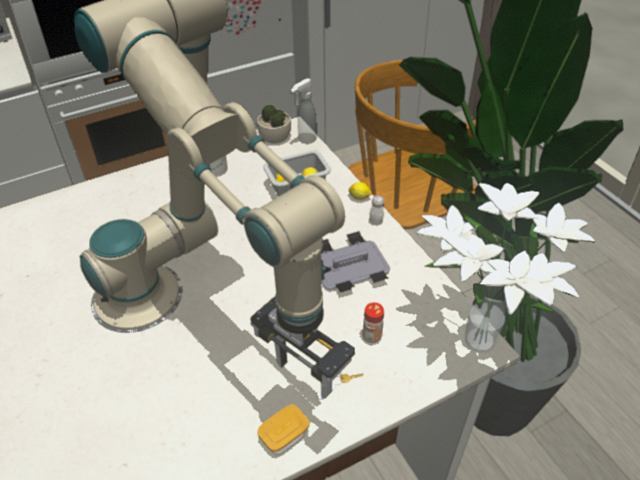

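The top view shows the box centred at about (232,218) and the lid at about (388,236). The handle runs from (388,213) to (386,255). Nothing is blocking either one.

Run:
```python
from h import *
f=lambda c,u,v,z:np.round(atz(c,u,v,z),4)
print("handle ends",f("top",388.5,213,.044),f("top",386,256,.044), f("top",387.5,235,.044))
im=camera("top").astype(int)
cv2.imwrite("pics/t1.png",cv2.resize(im[160:300,180:450].astype(np.uint8)[:,:,::-1],None,fx=2.9,fy=2.9,interpolation=cv2.INTER_CUBIC))
for n,z in(("teaspoon",.005),("lemon",.025),("salt",.09),("spice_jar",.1),("mug",.05),("food_box",.072),("lid",.016)):
    for r in find_in("top",n)[:2]:
        b=np.array(r["box"])*[640,480,640,480]; print(n,round(r["p"],2),f("top",(b[0]+b[2])/2,(b[1]+b[3])/2,z))
```

```text
handle ends [ 0.5725 -0.1716  0.044 ] [ 0.4695 -0.1654  0.044 ] [ 0.5194 -0.1691  0.044 ]
teaspoon 0.77 [0.4356 0.0047 0.005 ]
teaspoon 0.37 [ 0.4662 -0.4118  0.005 ]
lemon 0.79 [0.6881 0.0595 0.025 ]
salt 0.58 [ 0.6664 -0.0489  0.09  ]
spice_jar 0.72 [ 0.4528 -0.3825  0.1   ]
mug 0.9 [0.3435 0.3974 0.05  ]
food_box 0.76 [0.5479 0.1977 0.072 ]
food_box 0.31 [ 0.5677 -0.103   0.072 ]
lid 0.65 [ 0.5252 -0.1747  0.016 ]
lid 0.46 [0.5609 0.2069 0.016 ]
```

View pics/t1.png

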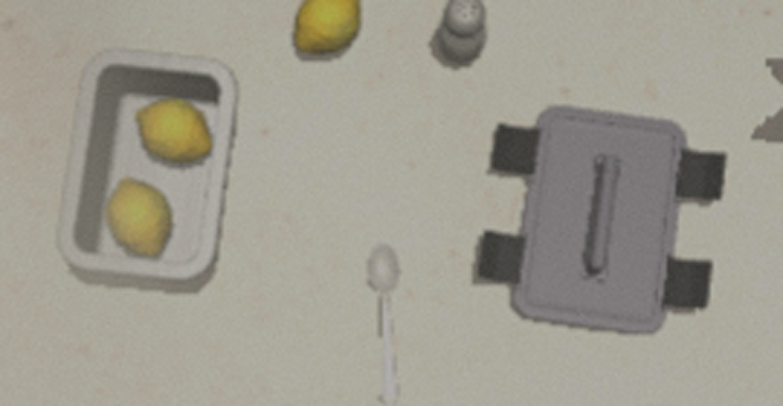

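Run:
```python
from h import *
def q(pts,z):
    P=[atz("top",180+u/2.9,160+v/2.9,z)[:2] for u,v in pts]; P=np.array(P)
    bl,tl,tr,br=P; d=(tl-bl)+(tr-br); print(P.mean(0).round(4),np.degrees(np.arctan2(d[1],d[0])).round(2),np.linalg.norm(d)/2,np.linalg.norm(tl-tr+bl-br)/2)
# edge-corner intersections lid (bl,tl,tr,br), box
q([(511,318),(544,104),(688,120),(663,335)],.0145)
q([(57,268),(88,45),(241,58),(212,288)],.070)
```

```text
[ 0.5251 -0.1724] -7.71 0.1829351957461232 0.12230699803200924
[0.5515 0.1946] -4.52 0.18674713057145303 0.12428869208162163
```

```bash
cat >> h.py <<'E'
from scipy.spatial.transform import Rotation as Ro
def down(yaw): # tool down, tool x at yaw (deg)
    c,s=np.cos(np.radians(yaw)),np.sin(np.radians(yaw)); return np.array([[c,s,0],[s,-c,0],[0,0,-1]])
def plan(wps,p=None,R=None):
    """wps: list of (target TCP, R or yaw, n rows); prints rows"""
    s=get_state(); p=np.array(s["position"]) if p is None else np.array(p); R=np.array(s["orientation"]) if R is None else R
    rows=[]
    for t,Y,n in wps:
        Rt=down(Y) if np.isscalar(Y) else Y; t=np.array(t,float)
        w=Ro.from_matrix(R.T@Rt).as_rotvec()/n; dp=(t-p)/n
        for i in range(n):
            rows.append([np.round(R.T@dp*100,2).tolist(),np.round(w,3).tolist()]); R=R@Ro.from_rotvec(w).as_matrix()
        p=t
    for i in range(0,len(rows),8): print(str(rows[i:i+8]).replace(" ",""))
def st():
    s=get_state(); print(round(s["time_s"],2),np.round(s["position"],4),"yaw",np.degrees(np.arctan2(s["orientation"][1][0],s["orientation"][0][0])).round(2),"z",np.round(np.array(s["orientation"])[:,2],3),"F",np.round(s["wrist_force"],1),s["width"]); return s
E
python3 -c "
from h import *
plan([((.50,-.171,.19),-7.7,8)])
plan([((.50,-.171,.19),-7.7,10)])"
```

```text
[[[4.99,-2.86,0.19],[0.0,0.0,0.065]],[[4.79,-3.18,0.19],[0.0,0.0,0.065]],[[4.58,-3.48,0.19],[0.0,0.0,0.065]],[[4.34,-3.77,0.19],[0.0,0.0,0.065]],[[4.09,-4.05,0.19],[0.0,0.0,0.065]],[[3.82,-4.3,0.19],[0.0,0.0,0.065]],[[3.53,-4.54,0.19],[0.0,0.0,0.065]],[[3.23,-4.76,0.19],[0.0,0.0,0.065]]]
[[[3.99,-2.29,0.15],[0.0,0.0,0.052]],[[3.87,-2.49,0.15],[0.0,0.0,0.052]],[[3.73,-2.69,0.15],[0.0,0.0,0.052]],[[3.59,-2.88,0.15],[0.0,0.0,0.052]],[[3.44,-3.06,0.15],[0.0,0.0,0.052]],[[3.27,-3.24,0.15],[0.0,0.0,0.052]],[[3.1,-3.4,0.15],[0.0,0.0,0.052]],[[2.92,-3.56,0.15],[0.0,0.0,0.052]]]
[[[2.73,-3.7,0.15],[0.0,0.0,0.052]],[[2.53,-3.84,0.15],[0.0,0.0,0.052]]]
```

```bash
python3 -m pendant '[[[5,-2.9,0.2],[0,0,0.065]],[[4.8,-3.2,0.2],[0,0,0.065]],[[4.6,-3.5,0.2],[0,0,0.065]],[[4.3,-3.8,0.2],[0,0,0.065]],[[4.1,-4,0.2],[0,0,0.065]],[[3.8,-4.3,0.2],[0,0,0.065]],[[3.5,-4.5,0.2],[0,0,0.065]],[[3.2,-4.8,0.2],[0,0,0.065]]]' 45
python3 - <<'E'
from h import *
s=st(); im=camera("wrist"); s2=st(); cv2.imwrite("pics/w1.png",im[:,:,::-1])
for n in("lid_handle","lid","clip_a_tab"):
    for r in find_in("wrist",n)[:5]: print(n,np.round(np.array(r["box"])*[640,480,640,480],1),round(r["p"],2))
E
```

```text
time_s: 1.7
position: [0.5002, -0.169, 0.1897]
orientation: [[0.991, -0.137, 0.001], [-0.137, -0.991, -0.001], [0.001, 0.001, -1.0]]
wrist_force: [0.8, -0.8, -0.6]
width: 0.451
gripper_force: 0.0
1.7 [ 0.5002 -0.169   0.1897] yaw -7.87 z [ 0.001 -0.001 -1.   ] F [ 0.8 -0.8 -0.6] 0.45108999810776945
1.75 [ 0.5043 -0.1629  0.1894] yaw -7.74 z [ 0.005  0.006 -1.   ] F [3.5 3.7 0.2] 0.45113807396739763
lid_handle [208.9  97.4 419.2 282.2] 0.96
lid [212.1  97.4 419.1 283.5] 0.83
clip_a_tab [209.8 126.3 256.5 172.2] 0.7
clip_a_tab [140.3 243.2 184.2 333.1] 0.4
```

View pics/w1.png

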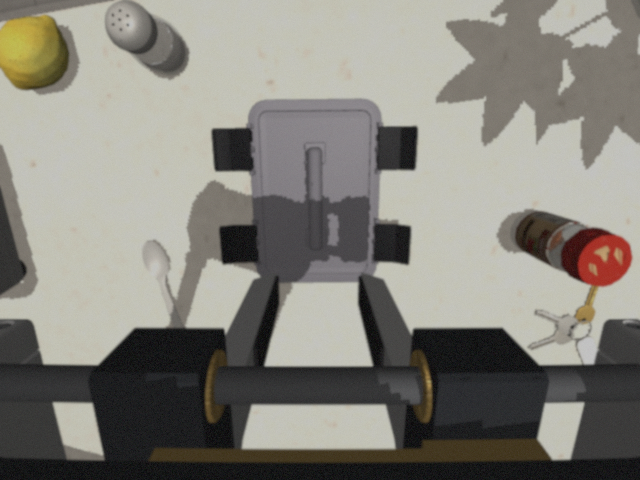

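The wrist view shows the lid upright at about (315,190), with the handle bar from (315,147) to (316,250). The fingers aren't touching anything.

Run:
```python
from h import *
s={"position":[0.5002,-.169,.1897],"orientation":Ro.from_matrix(down(-7.87)).as_matrix()}
for u,v,z in((315,147,.044),(316,250,.044),(250,99,.0145),(380,99,.0145),(376,281,.0145),(256,281,.0145)): print(u,v,atz("wrist",u,v,z,s).round(4))
im=camera("wrist"); s=st(); cv2.imwrite("pics/w2.png",im[70:310,180:460][:,:,::-1])
g=cv2.cvtColor(im,cv2.COLOR_RGB2GRAY)
for v in(160,180): print(v,g[v,295:340].tolist())
```

```text
315 147 [ 0.5721 -0.1763  0.044 ]
316 250 [ 0.4787 -0.1642  0.044 ]
250 99 [ 0.623  -0.1223  0.0145]
380 99 [ 0.6065 -0.2417  0.0145]
376 281 [ 0.4276 -0.2207  0.0145]
256 281 [ 0.4448 -0.0954  0.0145]
1.95 [ 0.4988 -0.1708  0.1894] yaw -7.68 z [-0.001 -0.001 -1.   ] F [-0.8 -0.5 -0.6] 0.447649023022294
160 [133, 131, 131, 130, 134, 132, 133, 129, 120, 107, 99, 85, 79, 92, 100, 110, 113, 117, 122, 122, 120, 119, 115, 110, 101, 99, 113, 123, 125, 118, 123, 129, 132, 134, 132, 133, 133, 135, 134, 133, 135, 134, 135, 135, 133]
180 [129, 130, 131, 133, 130, 131, 130, 126, 115, 95, 78, 73, 75, 84, 96, 102, 108, 114, 118, 122, 121, 120, 115, 107, 103, 99, 112, 124, 131, 132, 133, 129, 134, 131, 131, 131, 134, 133, 130, 131, 132, 133, 131, 130, 133]
```

```bash
python3 -c "
from h import *
plan([((.525,.195,.24),-5,8)])"
```

```text
[[[-0.29,-4.57,-0.64],[0.0,0.0,-0.006]],[[-0.26,-4.58,-0.64],[0.0,0.0,-0.006]],[[-0.23,-4.58,-0.64],[0.0,0.0,-0.006]],[[-0.21,-4.58,-0.63],[0.0,0.0,-0.006]],[[-0.18,-4.58,-0.63],[0.0,0.0,-0.006]],[[-0.15,-4.58,-0.63],[0.0,0.0,-0.006]],[[-0.13,-4.58,-0.63],[0.0,0.0,-0.006]],[[-0.1,-4.58,-0.63],[0.0,0.0,-0.006]]]
```

```bash
python3 -m pendant '[[[-0.3,-5.3,-0.8],[0,0,-0.007]],[[-0.3,-5.3,-0.8],[0,0,-0.007]],[[-0.2,-5.3,-0.7],[0,0,-0.007]],[[-0.2,-5.3,-0.7],[0,0,-0.007]],[[-0.2,-5.3,-0.7],[0,0,-0.007]],[[-0.2,-5.3,-0.7],[0,0,-0.007]],[[-0.1,-4.8,-0.7],[0,0,-0.006]],[[0,0,0],[0,0,0]]]'
python3 - <<'E'
from h import *
camera("side"); camera("side")
s=st(); im=camera("wrist"); st(); cv2.imwrite("pics/w3.png",im[:,:,::-1]); import pickle; pickle.dump(s,open("s3.pkl","wb"))
for r in find_in("wrist","food_box")[:2]: print(np.round(np.array(r["box"])*[640,480,640,480],1),round(r["p"],2))
E
```

```text
time_s: 2.95
position: [0.5267, 0.1957, 0.2409]
orientation: [[0.996, -0.085, 0.001], [-0.085, -0.996, 0.001], [0.001, -0.001, -1.0]]
wrist_force: [0.7, -0.8, -0.8]
width: 0.45
gripper_force: 0.0
3.05 [0.5261 0.1931 0.2403] yaw -5.05 z [-0.    -0.001 -1.   ] F [-1.2 -0.6  0.6] 0.4547327345570236
3.1 [0.526  0.1927 0.2402] yaw -5.11 z [-0.001 -0.001 -1.   ] F [ 0.4 -0.4 -1. ] 0.44899551562315193
[241.8  98.6 379.  284.1] 0.75
```

View pics/w3.png

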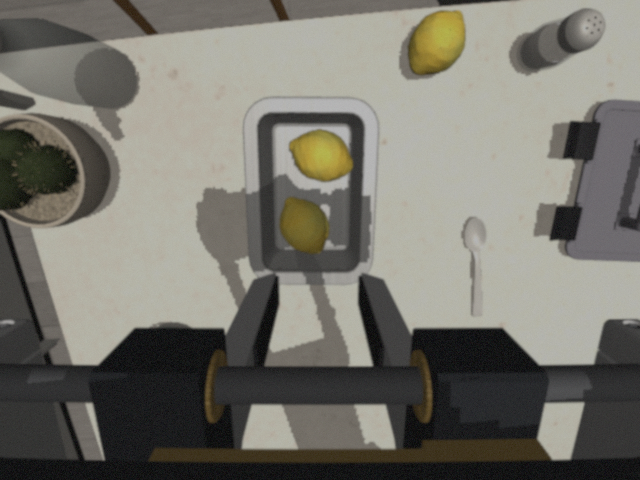

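The box stands nearly upright in the picture, with its outer rim edges at about x=244 and x=379, y=97 and y=284. I'll refine its pose by fitting the rim outline to the image gradient.

Run:
```python
from h import *; import pickle
from scipy.optimize import minimize
s=pickle.load(open("s3.pkl","rb")); im=cv2.imread("pics/w3.png")
g=cv2.GaussianBlur(cv2.cvtColor(im,cv2.COLOR_BGR2GRAY).astype(np.float32),(0,0),1.2)
m=np.hypot(cv2.Sobel(g,cv2.CV_32F,1,0),cv2.Sobel(g,cv2.CV_32F,0,1)); m=np.minimum(m,120)
def edges(L,W,z,f=.72):
    t=np.linspace(-f,f,40); o=np.ones(40)
    return [np.c_[L/2*t,o*W/2,z*o],np.c_[L/2*t,-o*W/2,z*o],np.c_[o*L/2,W/2*t,z*o],np.c_[-o*L/2,W/2*t,z*o]]
def score(x,sets,v=0):
    c,sn=np.cos(x[2]),np.sin(x[2]); R=np.array([[c,-sn,0],[sn,c,0],[0,0,1]]); r=[]
    for E in sets:
        P=np.array([proj("wrist",R@e+[x[0],x[1],0],s) for e in E]).astype(np.float32)
        r.append(cv2.remap(m,P[None,:,0],P[None,:,1],cv2.INTER_LINEAR).mean())
    return r if v else -sum(r)
o=edges(.184,.128,.069); i=edges(.155,.099,.071)
for nm,S in(("outer",o),("mouth",i),("both",o+i)):
    b=min((minimize(score,[.551+a,.1955+c,np.radians(-5)+d],(S,),method="Nelder-Mead",options=dict(initial_simplex=np.array([.551+a,.1955+c,np.radians(-5)+d])+np.array([[0,0,0],[.003,0,0],[0,.003,0],[0,0,.02]]))) for a in(-.003,.003) for c in(-.003,.003) for d in(-.01,.01)),key=lambda r:r.fun)
    print(nm,b.x[:2].round(4),np.degrees(b.x[2]).round(2),np.round(score(b.x,S,1)))
plan([((.5254,-.170,.12),-7.6,7),((.5254,-.170,.0195),-7.6,5)])
```

```text
Traceback (most recent call last):
  File "h.py", line 16, in proj
    c=calibration(cam); K=np.array(c["camera_matrix"]); k1=c["k1"]; P=np.asarray(P,float)
ValueError: time passes only in moves, steps and waits
```

```bash
sed -i 's/^import numpy as np, cv2/import numpy as np, cv2, functools\ncalibration=functools.cache(calibration)/' h.py
cat > fit.py <<'E'
from h import *
from scipy.optimize import minimize
def edges(L,W,z,f=.72):
    t=np.linspace(-f,f,30); o=np.ones(30)
    return [np.c_[L/2*t,o*W/2,z*o],np.c_[L/2*t,-o*W/2,z*o],np.c_[o*L/2,W/2*t,z*o],np.c_[-o*L/2,W/2*t,z*o]]
def fit(im,s,S,x0,cam="wrist"):
    g=cv2.GaussianBlur(cv2.cvtColor(im,cv2.COLOR_RGB2GRAY).astype(np.float32),(0,0),1.2)
    m=np.minimum(np.hypot(cv2.Sobel(g,cv2.CV_32F,1,0),cv2.Sobel(g,cv2.CV_32F,0,1)),120)
    def score(x,v=0):
        c,sn=np.cos(x[2]),np.sin(x[2]); R=np.array([[c,-sn,0],[sn,c,0],[0,0,1]]); r=[]
        for E in S:
            P=np.array([proj(cam,R@e+[x[0],x[1],0],s) for e in E]).astype(np.float32)
            r.append(cv2.remap(m,P[None,:,0],P[None,:,1],cv2.INTER_LINEAR).mean())
        return r if v else -sum(r)
    B=[]
    for a in(-.003,.003):
        for c in(-.003,.003):
            x=np.array(x0)+[a,c,0]
            B.append(minimize(score,x,method="Nelder-Mead",options=dict(xatol=1e-4,fatol=.1,initial_simplex=x+np.array([[0,0,0],[-2*a,0,0],[0,-2*c,0],[0,0,.02]]))))
    b=min(B,key=lambda r:r.fun); print(b.x[:2].round(4),np.degrees(b.x[2]).round(2),np.round(score(b.x,1)))
E
timeout 200 python3 - <<'E'
from fit import *; import pickle
s=pickle.load(open("s3.pkl","rb")); im=cv2.imread("pics/w3.png")[:,:,::-1].copy()
o=edges(.184,.128,.069); i=edges(.155,.099,.071)
for S in(o,i,o+i): fit(im,s,S,[.551,.1955,np.radians(-5)])
plan([((.5254,-.170,.12),-7.6,8),((.5254,-.170,.0195),-7.6,6)])
E
```

```text
[0.5493 0.1979] -5.05 [44. 42. 51. 50.]
[0.5515 0.1982] -4.99 [ 97.  95. 120. 105.]
[0.5519 0.1978] -5.11 [ 44.  40.  42.  58.  96.  96. 120. 104.]
[[[0.4,4.51,1.51],[0.0,0.0,0.005]],[[0.42,4.51,1.51],[0.0,0.0,0.005]],[[0.45,4.51,1.51],[0.0,0.0,0.005]],[[0.47,4.51,1.51],[0.0,0.0,0.005]],[[0.5,4.51,1.51],[0.0,0.0,0.005]],[[0.52,4.5,1.5],[0.0,0.0,0.005]],[[0.54,4.5,1.5],[0.0,0.0,0.005]],[[0.57,4.5,1.5],[0.0,0.0,0.005]]]
[[[0.0,-0.0,1.68],[0.0,0.0,0.0]],[[0.0,-0.0,1.68],[0.0,0.0,0.0]],[[0.0,-0.0,1.68],[0.0,0.0,0.0]],[[0.0,-0.0,1.68],[0.0,0.0,0.0]],[[0.0,-0.0,1.68],[0.0,0.0,0.0]],[[0.0,-0.0,1.68],[0.0,0.0,0.0]]]
```

```bash
python3 -m pendant '[[[0.4,5.1,1.7],[0,0,0.006]],[[0.5,5.2,1.7],[0,0,0.006]],[[0.5,5.2,1.7],[0,0,0.006]],[[0.6,5.2,1.7],[0,0,0.006]],[[0.6,5.2,1.7],[0,0,0.006]],[[0.6,5.1,1.7],[0,0,0.007]],[[0.7,5,1.8],[0,0,0.007]],[[0,0,0],[0,0,0]]]'
python3 - <<'E'
from h import *
camera("wrist"); s=st(); im=camera("wrist"); cv2.imwrite("pics/w4.png",im[:,:,::-1])
g=cv2.cvtColor(im,cv2.COLOR_RGB2GRAY)
for v in(170,200,230): print(v,g[v,295:345].tolist())
plan([((.5254,-.170,.0195),-7.6,6)])
E
```

```text
time_s: 4.15
position: [0.5251, -0.1719, 0.1189]
orientation: [[0.99, -0.138, -0.003], [-0.138, -0.99, -0.0], [-0.003, 0.001, -1.0]]
wrist_force: [-0.5, -0.1, 0.1]
width: 0.454
gripper_force: 0.0
4.2 [ 0.5254 -0.1698  0.1197] yaw -7.82 z [-0.002  0.001 -1.   ] F [-0.3 -0.2  0.3] 0.44970543966383
170 [144, 139, 142, 140, 140, 139, 142, 140, 141, 142, 139, 141, 139, 141, 140, 140, 140, 142, 142, 140, 141, 141, 144, 141, 143, 141, 139, 141, 142, 141, 141, 141, 141, 144, 142, 141, 141, 144, 144, 142, 145, 140, 143, 142, 142, 144, 143, 139, 144, 143]
200 [137, 139, 133, 137, 137, 138, 138, 134, 132, 119, 98, 86, 81, 78, 79, 91, 103, 110, 116, 123, 127, 127, 128, 130, 130, 129, 124, 117, 113, 108, 102, 106, 114, 123, 131, 135, 137, 139, 139, 139, 139, 140, 138, 141, 138, 138, 141, 139, 143, 135]
230 [79, 79, 80, 73, 76, 76, 79, 79, 75, 79, 81, 76, 76, 76, 71, 67, 69, 69, 69, 78, 78, 76, 78, 77, 75, 77, 73, 74, 72, 64, 62, 65, 75, 78, 77, 78, 75, 80, 79, 78, 78, 78, 76, 78, 84, 95, 107, 116, 124, 132]
[[[-0.0,0.03,1.68],[-0.0,0.0,-0.0]],[[-0.0,0.03,1.68],[-0.0,0.0,-0.0]],[[-0.0,0.03,1.68],[-0.0,0.0,-0.0]],[[-0.0,0.03,1.68],[-0.0,0.0,-0.0]],[[-0.0,0.03,1.68],[-0.0,0.0,-0.0]],[[-0.0,0.03,1.68],[-0.0,0.0,-0.0]]]
```

View pics/w4.png

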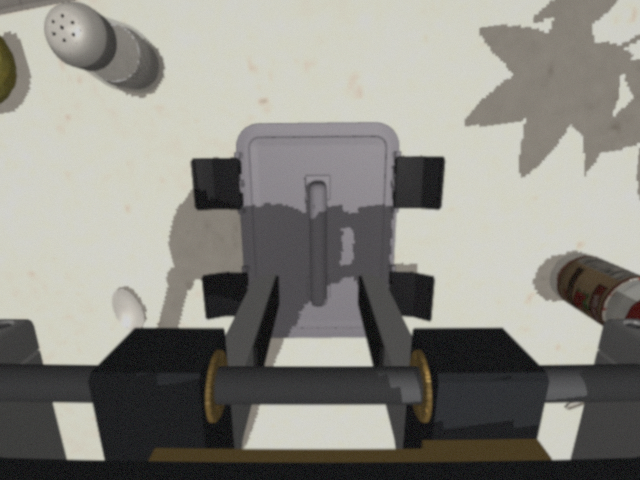

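The handle sits between the fingers at about x=317, running from y=181 to y=305, so the gripper is aligned for the descent.

```bash
python3 -c "
from h import *
s=st()
a=atz('wrist',318,181,.044,s);b=atz('wrist',318,305,.044,s);print(a,b,(a+b)/2)"
python3 -m pendant '[[[0,0,2],[0,0,0]],[[0,0,2],[0,0,0]],[[0,0,2],[0,0,0]],[[0,0,2],[0,0,0]],[[0,0,1.5],[0,0,0]],[[0,0,0.5],[0,0,0]],[[0,0,0],[0,0,0]],[[0,0,0],[0,0,0]]]'
python3 -m pendant '[[[0,0,0],[0,0,0]],[[0,0,0],[0,0,0]],[[0,0,0],[0,0,0]],[[0,0,0],[0,0,0]],[[0,0,-0.5],[0,0,0]],[[0,0,-1],[0,0,0]],[[0,0,-2],[0,0,0]],[[0,0,-2],[0,0,0]]]' 0
```

```text
4.25 [ 0.5259 -0.1685  0.1202] yaw -7.71 z [-0.001  0.001 -1.   ] F [-0.1  0.5  0.4] 0.44834592166299136
[ 0.57498877 -0.17515088  0.044     ] [ 0.48065301 -0.16241321  0.044     ] [ 0.52782089 -0.16878204  0.044     ]
time_s: 5.25
position: [0.5276, -0.1676, 0.0212]
orientation: [[0.991, -0.131, 0.001], [-0.131, -0.991, -0.001], [0.001, 0.0, -1.0]]
wrist_force: [-0.0, -0.3, -0.3]
width: 0.453
gripper_force: 0.0
time_s: 6.25
position: [0.5268, -0.1671, 0.0762]
orientation: [[0.991, -0.131, -0.0], [-0.131, -0.991, 0.0], [-0.001, -0.0, -1.0]]
wrist_force: [0.4, 0.4, -3.6]
width: 0.134
gripper_force: 30.0
```

```bash
python3 -c "
from h import *
st()
plan([((.5275,-.165,.165),-7.5,2),((.5515,.198,.165),-5.05,8)])"
```

```text
6.25 [ 0.5268 -0.1671  0.0762] yaw -7.52 z [-0.  0. -1.] F [ 0.4  0.4 -3.6] 0.13422157175252233
[[[0.02,-0.11,-4.44],[-0.0,0.0,-0.0]],[[0.02,-0.11,-4.44],[-0.0,0.0,-0.0]],[[-0.29,-4.54,-0.0],[0.0,0.0,-0.005]],[[-0.27,-4.54,-0.0],[0.0,0.0,-0.005]],[[-0.25,-4.54,-0.0],[0.0,0.0,-0.005]],[[-0.22,-4.54,-0.0],[0.0,0.0,-0.005]],[[-0.2,-4.54,-0.0],[0.0,0.0,-0.005]],[[-0.17,-4.54,-0.0],[0.0,0.0,-0.005]]]
[[[-0.15,-4.54,-0.0],[0.0,0.0,-0.005]],[[-0.12,-4.55,-0.0],[0.0,0.0,-0.005]]]
```

```bash
python3 -m pendant '[[[0,0,-3],[0,0,0]],[[0,-1,-3],[0,0,0]],[[-0.2,-2.5,-2.5],[0,0,-0.005]],[[-0.3,-4,-0.4],[0,0,-0.005]],[[-0.3,-4.5,0],[0,0,-0.005]],[[-0.3,-4.5,0],[0,0,-0.005]],[[-0.2,-4.5,0],[0,0,-0.005]],[[-0.2,-4.5,0],[0,0,-0.006]]]'
python3 -m pendant '[[[-0.2,-4.5,0],[0,0,-0.006]],[[-0.1,-3.5,0],[0,0,-0.006]],[[-0.1,-2,0],[0,0,0]],[[0,-1,0],[0,0,0]],[[0,0,0],[0,0,0]],[[0,0,0],[0,0,0]],[[0,0,0],[0,0,0]],[[0,0,0],[0,0,0]]]'
python3 - <<'E'
from h import *
s=st(); im=camera("wrist"); im2=camera("side"); cv2.imwrite("pics/w5.png",im[:,:,::-1]); cv2.imwrite("pics/s5.png",im2[:,:,::-1])
import pickle; pickle.dump(s,open("s5.pkl","wb"))
plan([((.5515,.198,.09),-5.05,8)])
E
```

```text
time_s: 7.25
position: [0.5418, 0.0893, 0.1649]
orientation: [[0.995, -0.1, 0.0], [-0.1, -0.995, 0.0], [0.0, -0.0, -1.0]]
wrist_force: [-0.5, -0.4, -3.2]
width: 0.134
gripper_force: 30.0
time_s: 8.25
position: [0.5487, 0.1968, 0.1645]
orientation: [[0.996, -0.089, 0.0], [-0.089, -0.996, -0.0], [0.0, 0.0, -1.0]]
wrist_force: [-0.7, -0.9, -3.1]
width: 0.134
gripper_force: 30.0
8.25 [0.5487 0.1968 0.1645] yaw -5.11 z [ 0. -0. -1.] F [-0.7 -0.9 -3.1] 0.13386027178640836
[[[0.03,-0.01,0.93],[0.0,-0.0,-0.0]],[[0.03,-0.01,0.93],[0.0,-0.0,-0.0]],[[0.03,-0.01,0.93],[0.0,-0.0,-0.0]],[[0.03,-0.01,0.93],[0.0,-0.0,-0.0]],[[0.03,-0.01,0.93],[0.0,-0.0,-0.0]],[[0.03,-0.01,0.93],[0.0,-0.0,-0.0]],[[0.03,-0.01,0.93],[0.0,-0.0,-0.0]],[[0.03,-0.01,0.93],[0.0,-0.0,-0.0]]]
```

View pics/w5.png

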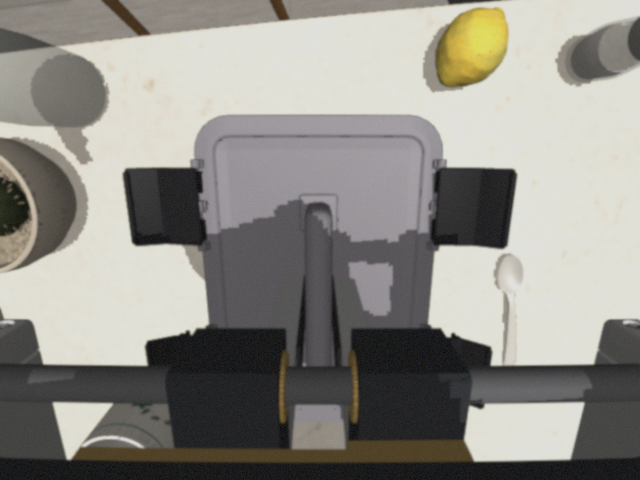

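The held lid sits square in the wrist view: its front edge is at y≈115 and its sides are at x≈195 and x≈442. I'll work out how far it is offset from the tool.

Run:
```python
from h import *; import pickle
s=pickle.load(open("s5.pkl","rb")); R=np.array(s["orientation"]); p=np.array(s["position"])
for dz in(-.0067,-.0112):
  for u,v in((318,115),(195,160),(442,160),(199,230),(438,230)): print(dz,(R.T@(atz("wrist",u,v,p[2]+dz,s)-p)*1000).round(1))
```

```text
-0.0067 [88.8  0.1  6.7]
-0.0067 [ 67.2 -62.3   6.7]
-0.0067 [67.3 63.   6.7]
-0.0067 [ 30.7 -63.3   6.7]
-0.0067 [30.8 64.1  6.7]
-0.0112 [89.1  0.1 11.2]
-0.0112 [ 67.  -63.8  11.2]
-0.0112 [67.1 64.5 11.2]
-0.0112 [ 29.7 -64.8  11.2]
-0.0112 [29.7 65.6 11.2]
```

```bash
python3 -m pendant '[[[0.1,-0.05,1.5],[0,0,0]],[[0.1,-0.05,1.5],[0,0,0]],[[0.1,-0.05,1.5],[0,0,0]],[[0.07,0,1.2],[0,0,0]],[[0,0,0.6],[0,0,0]],[[0,0,0],[0,0,0]],[[0,0,0.6],[0,0,0]],[[0,0,0.4],[0,0,0]]]'
python3 -m pendant '[[[0,0,0.2],[0,0,0]],[[0,0,0.1],[0,0,0]],[[0,0,0.1],[0,0,0]],[[0,0,0],[0,0,0]],[[0,0,0],[0,0,0]],[[0,0,0],[0,0,0]],[[0,0,0],[0,0,0]],[[0,0,0],[0,0,0]]]'
```

```text
time_s: 9.35
position: [0.5526, 0.1987, 0.0915]
orientation: [[0.996, -0.088, 0.001], [-0.088, -0.996, 0.0], [0.001, -0.0, -1.0]]
wrist_force: [-0.2, -0.2, -3.5]
width: 0.132
gripper_force: 30.0
time_s: 10.35
position: [0.5525, 0.1987, 0.0875]
orientation: [[0.996, -0.088, 0.0], [-0.088, -0.996, -0.0], [0.0, 0.0, -1.0]]
wrist_force: [0.3, -0.1, -3.9]
width: 0.134
gripper_force: 30.0
```

```bash
python3 -m pendant '[[[0,0,0.1],[0,0,0]],[[0,0,0.1],[0,0,0]],[[0,0,0.05],[0,0,0]],[[0,0,0],[0,0,0]],[[0,0,0],[0,0,0]],[[0,0,0],[0,0,0]],[[0,0,0],[0,0,0]],[[0,0,0],[0,0,0]]]'
```

```text
time_s: 11.35
position: [0.5526, 0.1987, 0.0853]
orientation: [[0.996, -0.088, 0.0], [-0.088, -0.996, 0.0], [0.0, -0.0, -1.0]]
wrist_force: [-1.0, -0.4, 4.2]
width: 0.135
gripper_force: 30.0
```

```bash
python3 -m pendant '[[[0,0,0],[0,0,0]],[[0,0,0],[0,0,0]],[[0,0,0],[0,0,0]],[[0,0,-0.5],[0,0,0]],[[0,0,-1.5],[0,0,0]],[[0,0,-2],[0,0,0]],[[0,0,-2],[0,0,0]],[[0,0,-1],[0,0,0]]]' 40
python3 - <<'E'
from h import *
s=st(); print(np.round(s["joint_positions"],2))
im=camera("wrist"); cv2.imwrite("pics/w6.png",im[:,:,::-1]); 
print("pot",atz("top",118,197,.1))
H=np.array([.551,.1985,0]); 
def W(x,y,z): c,s_=np.cos(np.radians(-5.05)),np.sin(np.radians(-5.05)); return H+np.array([c*x-s_*y,s_*x+c*y,z])
plan([(W(.046,.0915,.15),84.95,9)]); plan([(W(.046,.0915,.15),-95.05,9)])
E
```

```text
time_s: 12.35
position: [0.5534, 0.1989, 0.1572]
orientation: [[0.996, -0.088, 0.003], [-0.088, -0.996, 0.001], [0.003, -0.001, -1.0]]
wrist_force: [0.4, -0.0, 0.0]
width: 0.401
gripper_force: 0.0
12.35 [0.5534 0.1989 0.1572] yaw -5.05 z [ 0.003  0.001 -1.   ] F [ 0.4 -0.   0. ] 0.40095582210691955
[ 0.23  0.32  1.56 -0.    1.26  1.89]
pot [0.58442614 0.44966928 0.1       ]
[[[0.48,-1.01,0.09],[0.0,-0.0,-0.175]],[[0.65,-0.91,0.09],[0.0,-0.0,-0.175]],[[0.8,-0.78,0.09],[0.0,-0.0,-0.175]],[[0.92,-0.63,0.09],[0.0,-0.0,-0.175]],[[1.02,-0.46,0.09],[0.0,-0.0,-0.175]],[[1.08,-0.28,0.09],[0.0,-0.0,-0.175]],[[1.11,-0.09,0.09],[0.0,-0.0,-0.175]],[[1.11,0.11,0.09],[0.0,-0.0,-0.175]]]
[[[1.08,0.3,0.09],[0.0,-0.0,-0.175]]]
[[[0.48,-1.01,0.09],[-0.0,-0.0,0.175]],[[0.3,-1.08,0.09],[-0.0,-0.0,0.175]],[[0.11,-1.11,0.09],[-0.0,-0.0,0.175]],[[-0.09,-1.11,0.09],[-0.0,-0.0,0.175]],[[-0.28,-1.08,0.09],[-0.0,-0.0,0.175]],[[-0.46,-1.02,0.09],[-0.0,-0.0,0.175]],[[-0.63,-0.92,0.09],[-0.0,-0.0,0.175]],[[-0.78,-0.8,0.09],[-0.0,-0.0,0.175]]]
[[[-0.91,-0.65,0.09],[-0.0,-0.0,0.175]]]
```

View pics/w6.png

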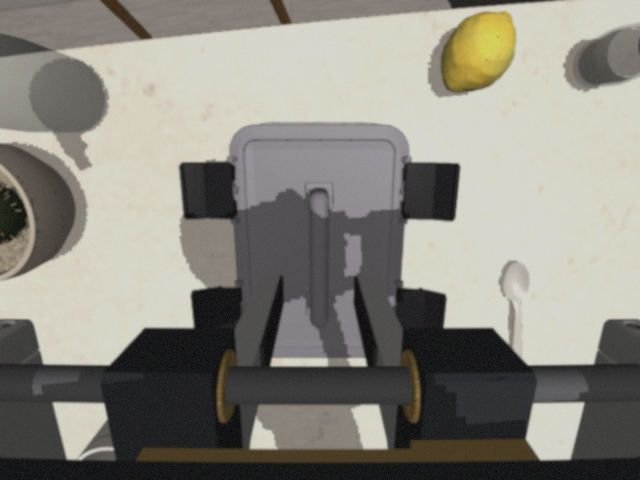

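The lid is seated level on the box. All four clips still stand out, and the handle is free, from (319,190) to (320,327).

```bash
python3 -m pendant '[[[0.5,-1,0],[0,0,-0.175]],[[0.6,-0.9,0],[0,0,-0.175]],[[0.8,-0.8,0],[0,0,-0.175]],[[0.9,-0.6,0],[0,0,-0.175]],[[1,-0.5,0],[0,0,-0.175]],[[1.1,-0.3,0],[0,0,-0.175]],[[1.1,-0.1,0],[0,0,-0.175]],[[1.1,0.1,0],[0,0,-0.175]]]' 0
python3 -m pendant '[[[1.1,0.3,0],[0,0,-0.175]],[[0,0,0],[0,0,0]],[[0,0,0],[0,0,0]],[[0,0,0],[0,0,0]],[[0,0,0],[0,0,0]],[[0,0,0],[0,0,0]],[[0,0,0],[0,0,0]],[[0,0,0],[0,0,0]]]'
cat >> h.py <<'E'
def lidpos():
    s=st(); d=np.array(s["position"])-[.551,.1985,0]; c,n=np.cos(np.radians(-5.05)),np.sin(np.radians(-5.05))
    F=s["wrist_force"]; print("lid mm x %.1f y %.1f z %.1f"%(1e3*(c*d[0]+n*d[1]),1e3*(-n*d[0]+c*d[1]),1e3*d[2]),"F lid y %.1f z %.1f"%(-n*F[0]+c*F[1],F[2]))
E
python3 - <<'E'
from h import *
lidpos()
s={"position":[.5534,.1989,.1572],"orientation":np.array([[0.996,-0.088,0.003],[-0.088,-0.996,0.001],[0.003,-0.001,-1.0]])}
print((atz("wrist",319,190,.1087,s)+atz("wrist",320,327,.1087,s))/2)
for u,v,z in((181,165,.0815),(459,165,.0815),(234,215,.079),(404,215,.079)): print(atz("wrist",u,v,z,s))
E
```

```text
time_s: 13.4
position: [0.5966, 0.2759, 0.1545]
orientation: [[0.251, 0.968, -0.001], [0.968, -0.251, -0.0], [-0.001, -0.001, -1.0]]
wrist_force: [0.8, 0.7, 0.0]
width: 0.005
gripper_force: 0.0
time_s: 14.4
position: [0.6024, 0.2855, 0.155]
orientation: [[0.084, 0.996, 0.0], [0.996, -0.084, -0.0], [-0.0, 0.0, -1.0]]
wrist_force: [-0.6, 0.5, 0.7]
width: 0.007
gripper_force: 0.0
14.4 [0.6024 0.2855 0.155 ] yaw 85.18 z [ 0. -0. -1.] F [-0.6  0.5  0.7] 0.00680257337298105
lid mm x 43.6 y 91.2 z 155.0 F lid y 0.4 z 0.7
[0.55239592 0.19842329 0.1087    ]
[0.62283398 0.28939718 0.0815    ]
[0.60585785 0.095911   0.0815    ]
[0.58391653 0.25817701 0.079     ]
[0.57309624 0.13476703 0.079     ]
```

```bash
python3 -m pendant '[[[0,0.2,2.5],[0,0,0]],[[0,0,2.5],[0,0,0]],[[0,0,1.2],[0,0,0]],[[0,0,0.8],[0,0,0]],[[0,0,0.8],[0,0,0]],[[0,0,0.8],[0,0,0]],[[0,0,0.4],[0,0,0]],[[0,0,0],[0,0,0]]]'
python3 -c "
from h import *
lidpos()"
```

```text
time_s: 15.4
position: [0.6043, 0.2854, 0.0647]
orientation: [[0.084, 0.996, -0.0], [0.996, -0.084, -0.0], [-0.0, -0.0, -1.0]]
wrist_force: [0.5, 0.1, -0.1]
width: 0.005
gripper_force: 0.0
15.4 [0.6043 0.2854 0.0647] yaw 85.19 z [-0. -0. -1.] F [ 0.5  0.1 -0.1] 0.0047445300380103105
lid mm x 45.5 y 91.2 z 64.7 F lid y 0.1 z -0.1
```

Free-moving so far, as expected. I'll go down the rest of the way and start pushing inward.

```bash
python3 -m pendant '[[[0,0,0.7],[0,0,0]],[[0,0,0.7],[0,0,0]],[[0,0,0.5],[0,0,0]],[[-0.2,0,0],[0,0,0]],[[-0.2,0,0],[0,0,0]],[[0,0,0],[0,0,0]],[[0,0,0],[0,0,0]],[[0,0,0],[0,0,0]]]'
python3 -c "
from h import *
lidpos()"
```

```text
time_s: 16.4
position: [0.6044, 0.2853, 0.0451]
orientation: [[0.085, 0.996, 0.001], [0.996, -0.085, 0.007], [0.007, 0.0, -1.0]]
wrist_force: [1.2, 9.7, -5.0]
width: 0.001
gripper_force: 5.0
16.4 [0.6044 0.2853 0.0451] yaw 85.12 z [ 0.001  0.007 -1.   ] F [ 1.2  9.7 -5. ] 0.0013126429689530336
lid mm x 45.6 y 91.2 z 45.1 F lid y 9.8 z -5.0
```

```bash
python3 -m pendant '[[[-0.1,0,0],[0,0,0]],[[-0.1,0,0],[0,0,0]],[[0,0,0],[0,0,0]],[[0,0,0],[0,0,0]],[[0,0,0],[0,0,0]],[[0,0,0],[0,0,0]],[[0,0,0],[0,0,0]],[[0,0,0],[0,0,0]]]'
python3 - <<'E'
from h import *
lidpos()
cv2.imwrite("pics/s7.png",cv2.resize(camera("side")[110:260,220:420][:,:,::-1],None,fx=4,fy=4,interpolation=cv2.INTER_CUBIC))
E
```

```text
time_s: 17.4
position: [0.6044, 0.2851, 0.0451]
orientation: [[0.086, 0.996, 0.001], [0.996, -0.086, 0.01], [0.01, 0.001, -1.0]]
wrist_force: [1.9, 13.5, -5.6]
width: 0.002
gripper_force: 6.8
17.4 [0.6044 0.2851 0.0451] yaw 85.09 z [ 0.001  0.01  -1.   ] F [ 1.9 13.5 -5.6] 0.002057349612202967
lid mm x 45.6 y 91.0 z 45.1 F lid y 13.6 z -5.6
```

View pics/s7.png

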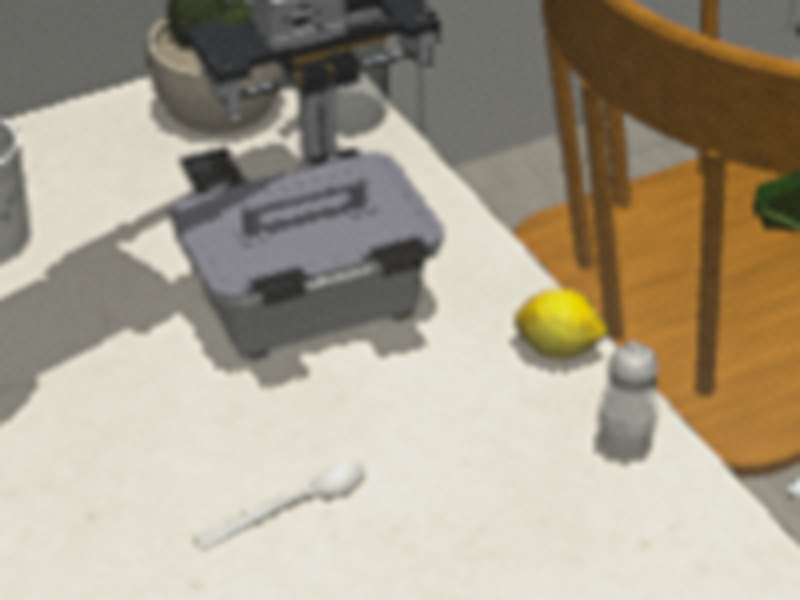

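The side view shows the finger standing outside clip a, and no other part of the robot is touching the lid. The contact is stiff, so I'll work out how deep the fingers are from the earlier wrist picture.

Run:
```python
from h import *
s={"position":[0,0,0],"orientation":np.eye(3)}
for x,y,z in((0,.0,0),(.008,.021,0),(.018,.021,0),(-.008,.021,0),(.008,.021,-.08)): print((x,y,z),np.round(proj("wrist",(x,y,z),s)))
for u,v in((278,278),(360,278),(245,278)): print(atz("wrist",u,v,0,s))
im=camera("wrist"); cv2.imwrite("pics/w8.png",im[:,:,::-1])
```

```text
(0, 0.0, 0) [319. 289.]
(0.008, 0.021, 0) [358. 275.]
(0.018, 0.021, 0) [359. 257.]
(-0.008, 0.021, 0) [357. 303.]
(0.008, 0.021, -0.08) [386. 364.]
[ 0.00627946 -0.02163885  0.        ]
[ 6.29764129e-03  2.19333006e-02 -2.77555756e-17]
[ 0.0062553  -0.03920333  0.        ]
```

View pics/w8.png

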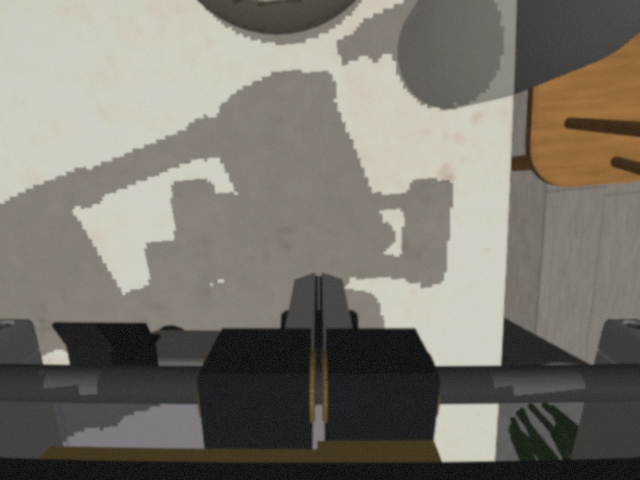

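The fingertips are only about 7 mm deep to each side. Corners of clip a show behind them at about (283,312) and (355,312), and clip b is still open at (55-155,322). Next I'll triangulate how far clip a has swung.

Run:
```python
from h import *
s={"position":[0,0,0],"orientation":np.eye(3)}
for (u,v),y in(((283,312),-.0196),((355,312),.0204),((283,328),-.0196),((355,328),.0204),((55,322),-.1116),((150,322),-.0716)):
    o,d=ray("wrist",u,v,s); P=o+d*(y-o[1])/d[1]; print((u,v),"lid y %.1f z %.1f"%(91.0+1e3*P[0],45.1-1e3*P[2]))
g=cv2.imread("pics/w8.png")
cv2.imwrite("pics/w8c.png",cv2.resize(g[250:350,240:400],None,fx=5,fy=5,interpolation=cv2.INTER_CUBIC))
lidpos()
```

```text
(283, 312) lid y 77.0 z 44.1
(355, 312) lid y 75.0 z 40.0
(283, 328) lid y 68.5 z 46.4
(355, 328) lid y 66.3 z 42.5
(55, 322) lid y 94.0 z 88.8
(150, 322) lid y 93.5 z 87.1
17.5 [0.6044 0.2851 0.0451] yaw 85.09 z [ 0.001  0.01  -1.   ] F [ 0.7 13.7 -5.6] 0.0027907805917052357
lid mm x 45.6 y 91.0 z 45.1 F lid y 13.7 z -5.6
```

View pics/w8c.png

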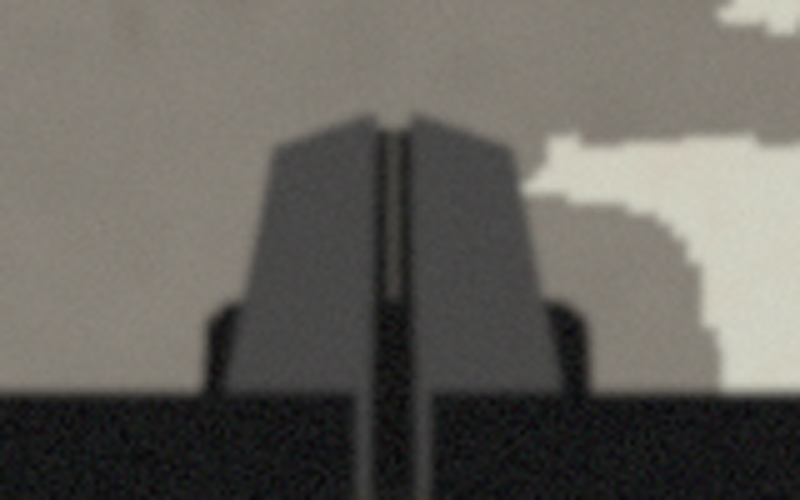

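Run:
```python
from h import *
s=get_state()
c,n=np.cos(np.radians(-5.05)),np.sin(np.radians(-5.05))
def L(x,y,z): x,y=x/1e3,y/1e3; return np.array([.551+c*x-n*y,.1985+n*x+c*y,z/1e3])
# tab end corners at lid x 26, 66 for clip swing angle th below level (flare: r34.4)
for th in(0,20,40,50,55,60,65,70.3,75):
    y=61.5+34.4*np.cos(np.radians(th)); z=81.3-34.4*np.sin(np.radians(th))
    print(th,round(y,1),round(z,1),*[np.round(proj("wrist",L(x,y,z),s),1) for x in(26,66)])
print("level clip b end",*[np.round(proj("wrist",L(x,95.5,81.3),s),1) for x in(-66,-26)])
```

```text
0 95.9 81.3 [273.9 310.1] [365.8 310.3]
20 93.8 69.5 [277.  303.1] [362.4 303.3]
40 87.9 59.2 [279.6 305.5] [359.5 305.7]
50 83.6 54.9 [280.7 309.6] [358.3 309.7]
55 81.2 53.1 [281.1 312.2] [357.8 312.4]
60 78.7 51.5 [281.5 315.3] [357.3 315.4]
65 76.0 50.1 [281.9 318.6] [356.9 318.8]
70.3 73.1 48.9 [282.2 322.6] [356.5 322.7]
75 70.4 48.1 [282.5 326.4] [356.2 326.5]
level clip b end [ 65.8 309.5] [155.3 310.3]
```

Clip a is at about 50°, with the tab end resting on the finger face. The z force of -5.6 N shows that friction is holding it, because the tab end has to slide down as it swings. I'll follow that arc by moving down and inward together.

```bash
python3 -m pendant '[[[0,0,0.1],[0,0,0]],[[0,0,0.1],[0,0,0]],[[0,0,0.1],[0,0,0]],[[0,0,0.1],[0,0,0]],[[0,0,0.1],[0,0,0]],[[0,0,0],[0,0,0]],[[0,0,0],[0,0,0]],[[0,0,0],[0,0,0]]]'
python3 -c "
from h import *
lidpos()"
```

```text
time_s: 18.5
position: [0.6039, 0.2801, 0.0409]
orientation: [[0.084, 0.996, 0.0], [0.996, -0.084, 0.001], [0.001, -0.0, -1.0]]
wrist_force: [-0.5, 5.0, 1.3]
width: 0.009
gripper_force: 2.7
18.5 [0.6039 0.2801 0.0409] yaw 85.16 z [ 0.     0.001 -1.   ] F [-0.5  5.   1.3] 0.009473502602409003
lid mm x 45.5 y 85.9 z 40.9 F lid y 4.9 z 1.3
```

```bash
python3 -m pendant '[[[-0.1,0,0.1],[0,0,0]],[[-0.1,0,0.1],[0,0,0]],[[-0.1,0,0.1],[0,0,0]],[[0,0,0],[0,0,0]],[[0,0,0],[0,0,0]],[[0,0,0],[0,0,0]],[[0,0,0],[0,0,0]],[[0,0,0],[0,0,0]]]'
python3 -c "
from h import *
lidpos()"
```

```text
time_s: 19.5
position: [0.6038, 0.2764, 0.038]
orientation: [[0.084, 0.996, 0.0], [0.996, -0.084, -0.0], [-0.0, 0.0, -1.0]]
wrist_force: [0.7, 2.6, 2.5]
width: 0.004
gripper_force: 1.5
19.5 [0.6038 0.2764 0.038 ] yaw 85.19 z [ 0. -0. -1.] F [0.7 2.6 2.5] 0.0037812108705623073
lid mm x 45.7 y 82.2 z 38.0 F lid y 2.7 z 2.5
```

```bash
python3 -m pendant '[[[-0.1,0,0.05],[0,0,0]],[[-0.1,0,0.05],[0,0,0]],[[0,0,0],[0,0,0]],[[0,0,0],[0,0,0]],[[0,0,0],[0,0,0]],[[0,0,0],[0,0,0]],[[0,0,0],[0,0,0]],[[0,0,0],[0,0,0]]]'
python3 -c "
from h import *
lidpos()"
```

```text
time_s: 20.5
position: [0.6038, 0.2747, 0.0371]
orientation: [[0.084, 0.996, 0.001], [0.996, -0.084, 0.001], [0.001, 0.001, -1.0]]
wrist_force: [0.1, 5.3, 5.0]
width: 0.008
gripper_force: 2.5
20.5 [0.6038 0.2747 0.0371] yaw 85.18 z [ 0.001  0.001 -1.   ] F [0.1 5.3 5. ] 0.008249763764635551
lid mm x 45.9 y 80.6 z 37.1 F lid y 5.3 z 5.0
```

```bash
python3 -m pendant '[[[0.5,0,0],[0,0,0]],[[0.9,0,0],[0,0,0]],[[0.6,0,-1],[0,0,0]],[[0,0,-2.5],[0,0,0]],[[0,0,-3],[0,0,0]],[[0,0,-3],[0,0,0]],[[0,0,-1.5],[0,0,0]],[[0,0,0],[0,0,0]]]'
cat > chk.py <<'E'
from h import *
c,n=np.cos(np.radians(-5.05)),np.sin(np.radians(-5.05))
def L(x,y,z): x,y=x/1e3,y/1e3; return np.array([.551+c*x-n*y,.1985+n*x+c*y,z/1e3])
def prof(cam,cx,sy,im,s):
    """grey profile across the clip, in lid y, projected on level z=60"""
    g=cv2.GaussianBlur(cv2.cvtColor(im,cv2.COLOR_RGB2GRAY),(3,3),0)
    for x in(cx-17,cx+17):
        o=[]
        for y in range(58,104,2):
            u,v=proj(cam,L(x,sy*y,70),s); o.append(int(g[int(round(v)),int(round(u))]) if 0<=u<640 and 0<=v<480 else -1)
        print(cam,x,sy,o)
E
python3 - <<'E'
from chk import *
camera("wrist"); s=get_state(); lidpos(); im=camera("wrist"); cv2.imwrite("pics/w9.png",im[:,:,::-1])
for x in(46,-46): prof("wrist",x,1,im,s)
im=camera("top"); cv2.imwrite("pics/t9.png",im[:,:,::-1])
for x in(46,-46):
    for sy in(1,-1): prof("top",x,sy,im,None)
for r in find_in("wrist","clip_a_tab")[:4]: print(np.round(np.array(r["box"])*[640,480,640,480],1),round(r["p"],2))
E
```

```text
time_s: 21.5
position: [0.6057, 0.2945, 0.1481]
orientation: [[0.084, 0.996, 0.002], [0.996, -0.084, 0.0], [0.001, 0.002, -1.0]]
wrist_force: [-0.2, 0.1, -0.4]
width: 0.004
gripper_force: 0.0
21.55 [0.605  0.2942 0.1467] yaw 85.19 z [-0. -0. -1.] F [ 1.2 -0.7 -0.3] 0.006825377013712512
lid mm x 45.3 y 100.1 z 146.7 F lid y -0.6 z -0.3
wrist 29 1 [76, 75, 76, 75, 75, 76, 76, 76, 75, 68, 43, 70, 129, 136, 135, 135, 137, 136, 138, 143, 179, 203, 214]
wrist 63 1 [75, 77, 75, 75, 76, 75, 77, 76, 71, 62, 55, 96, 125, 134, 134, 136, 137, 141, 190, 211, 213, 214, 213]
wrist -63 1 [23, 24, 23, 24, 32, 37, 37, 37, 34, 30, 32, 30, 34, 34, 44, 123, 137, 141, 171, 210, 214, 215, 214]
wrist -29 1 [83, 66, 91, 77, 64, 55, 60, 110, 131, 133, 127, 136, 138, 139, 139, 139, 139, 139, 137, 135, 135, 135, 135]
top 29 1 [106, 101, 99, 100, 99, 114, 137, 151, 149, 136, 116, 116, 108, 107, 108, 108, 107, 107, 107, 107, 106, 106, 107]
top 63 1 [106, 94, 84, 84, 87, 108, 135, 150, 153, 152, 152, 150, 144, 129, 113, 106, 106, 107, 107, 106, 108, 110, 110]
top 29 -1 [104, 90, 82, 81, 85, 87, 104, 105, 103, 101, 99, 99, 99, 99, 98, 98, 108, 140, 163, 171, 171, 171, 170]
top 63 -1 [98, 75, 62, 60, 60, 60, 61, 63, 63, 62, 60, 59, 59, 58, 58, 60, 81, 124, 159, 159, 170, 170, 170]
top -63 1 [89, 85, 84, 84, 86, 92, 96, 98, 98, 99, 86, 87, 87, 92, 106, 123, 133, 133, 140, 145, 150, 139, 145]
top -29 1 [103, 90, 90, 82, 79, 77, 76, 75, 74, 74, 74, 73, 73, 73, 71, 70, 70, 70, 72, 74, 76, 77, 78]
top -63 -1 [101, 91, 84, 84, 88, 88, 89, 88, 86, 101, 98, 98, 99, 99, 103, 116, 142, 164, 170, 170, 170, 169, 169]
top -29 -1 [87, 69, 63, 63, 63, 63, 61, 62, 63, 62, 61, 60, 60, 59, 71, 103, 141, 163, 168, 168, 168, 168, 168]
[297.2 270.7 345.9 276.6] 0.46
```

Clip a's edge now appears at about y=68 when projected, which matches the shut position allowing for parallax. Next is clip c, diagonally opposite.

```bash
python3 -m pendant '[[[-1.5,-0.8,0],[0,0,0]],[[-3,-1.5,0],[0,0,0]],[[-3.5,-1.6,0],[0,0,0]],[[-3.5,-1.6,0],[0,0,0]],[[-3.5,-1.6,0],[0,0,0]],[[-2.5,-1.3,0],[0,0,0]],[[-1.6,-0.7,0],[0,0,0]],[[0,0,0],[0,0,0]]]'
python3 -c "
from h import *
lidpos()"
```

```text
time_s: 22.7
position: [0.4978, 0.1107, 0.147]
orientation: [[0.086, 0.996, -0.0], [0.996, -0.086, -0.0], [-0.0, -0.0, -1.0]]
wrist_force: [-0.1, 0.0, 0.8]
width: 0.002
gripper_force: 0.0
22.7 [0.4978 0.1107 0.147 ] yaw 85.09 z [-0. -0. -1.] F [-0.1  0.   0.8] 0.0021152867213044993
lid mm x -45.3 y -92.1 z 147.0 F lid y 0.0 z 0.8
```

```bash
python3 -m pendant '[[[0,0,1.5],[0,0,0]],[[0.05,0,2.5],[0,0,0]],[[0.05,0,1.5],[0,0,0]],[[0,0,1],[0,0,0]],[[0,0,0.8],[0,0,0]],[[0,0,0.8],[0,0,0]],[[0,0,0.8],[0,0,0]],[[0,0,0.5],[0,0,0]]]'
python3 -m pendant '[[[0.05,0,0.1],[0,0,0]],[[0.1,0,0.15],[0,0,0]],[[0.1,0,0.15],[0,0,0]],[[0.1,0,0.15],[0,0,0]],[[0.1,0,0.1],[0,0,0]],[[0.1,0,0.1],[0,0,0]],[[0,0,0],[0,0,0]],[[0,0,0],[0,0,0]]]'
python3 -c "
from h import *
lidpos()"
```

```text
time_s: 23.7
position: [0.4998, 0.1123, 0.0538]
orientation: [[0.084, 0.996, 0.003], [0.997, -0.084, -0.001], [-0.0, 0.003, -1.0]]
wrist_force: [-1.2, -0.7, 7.8]
width: 0.002
gripper_force: 3.3
time_s: 24.7
position: [0.4986, 0.1187, 0.0452]
orientation: [[0.084, 0.996, -0.001], [0.996, -0.084, 0.001], [0.001, -0.001, -1.0]]
wrist_force: [0.0, -0.1, -0.1]
width: 0.007
gripper_force: 0.0
24.7 [0.4986 0.1187 0.0452] yaw 85.18 z [-0.001  0.001 -1.   ] F [ 0.  -0.1 -0.1] 0.00749201694377251
lid mm x -45.2 y -84.1 z 45.2 F lid y -0.1 z -0.1
```

```bash
python3 -m pendant '[[[0.1,0,0.1],[0,0,0]],[[0.1,0,0.1],[0,0,0]],[[0.05,0,0.1],[0,0,0]],[[0,0,0],[0,0,0]],[[0,0,0],[0,0,0]],[[0,0,0],[0,0,0]],[[0,0,0],[0,0,0]],[[0,0,0],[0,0,0]]]'
python3 -c "
from h import *
lidpos()"
```

```text
time_s: 25.7
position: [0.4993, 0.1206, 0.0425]
orientation: [[0.084, 0.996, 0.0], [0.996, -0.084, -0.0], [-0.0, 0.0, -1.0]]
wrist_force: [0.8, 1.0, -0.3]
width: 0.006
gripper_force: 0.0
25.7 [0.4993 0.1206 0.0425] yaw 85.19 z [ 0. -0. -1.] F [ 0.8  1.  -0.3] 0.005555877851348527
lid mm x -44.7 y -82.2 z 42.5 F lid y 1.1 z -0.3
```

```bash
python3 -m pendant '[[[0.1,0,0],[0,0,0]],[[0.1,0,0],[0,0,0]],[[0,0,0],[0,0,0]],[[0,0,0],[0,0,0]],[[0,0,0],[0,0,0]],[[0,0,0],[0,0,0]],[[0,0,0],[0,0,0]],[[0,0,0],[0,0,0]]]'
python3 - <<'E'
from chk import *
lidpos()
s=get_state(); im=camera("wrist"); cv2.imwrite("pics/w10.png",im[:,:,::-1])
for x in(46,-46): prof("wrist",x,-1,im,s)
im=camera("top")
for x in(46,-46):
    for sy in(1,-1): prof("top",x,sy,im,None)
E
```

```text
time_s: 26.7
position: [0.4993, 0.1212, 0.0424]
orientation: [[0.083, 0.997, -0.0], [0.997, -0.083, -0.003], [-0.003, -0.0, -1.0]]
wrist_force: [0.6, -4.9, 1.2]
width: 0.006
gripper_force: 2.6
26.7 [0.4993 0.1212 0.0424] yaw 85.25 z [-0.    -0.003 -1.   ] F [ 0.6 -4.9  1.2] 0.006029155615923945
lid mm x -44.7 y -81.5 z 42.4 F lid y -4.9 z 1.2
wrist 29 -1 [92, 91, 77, 79, 92, 96, 228, 232, 233, 233, 232, 231, 232, 232, 232, 232, 232, 232, 232, 232, 232, 232, 231]
wrist 63 -1 [150, 150, 144, 38, 28, 41, 43, 42, 41, 40, 42, 42, 41, 41, 41, 41, 38, 39, 40, 39, 41, 40, 41]
wrist -63 -1 [92, 91, 82, 28, 28, 25, 27, 178, 232, 233, 231, 232, 232, 232, 232, 231, 94, 26, 25, 25, 27, 28, 25]
wrist -29 -1 [93, 91, 85, 25, 27, 28, 30, 186, 232, 231, 230, 231, 232, 232, 220, 200, 75, 28, 28, 23, 25, 28, 26]
top 29 1 [135, 135, 135, 135, 137, 136, 132, 120, 105, 96, 101, 101, 123, 148, 158, 159, 159, 159, 158, 157, 157, 159, 159]
top 63 1 [106, 122, 134, 134, 137, 137, 137, 137, 136, 129, 129, 116, 109, 123, 145, 155, 155, 156, 157, 157, 157, 156, 156]
top 29 -1 [116, 115, 115, 115, 108, 92, 90, 74, 69, 71, 73, 75, 76, 76, 76, 76, 74, 74, 72, 70, 70, 66, 63]
top 63 -1 [144, 128, 103, 92, 109, 109, 131, 139, 143, 144, 145, 145, 145, 138, 120, 97, 81, 76, 73, 73, 70, 66, 65]
top -63 1 [122, 118, 112, 112, 105, 102, 105, 105, 105, 106, 95, 97, 97, 101, 114, 128, 135, 135, 139, 144, 151, 153, 162]
top -29 1 [124, 119, 119, 110, 99, 93, 89, 89, 89, 89, 87, 86, 85, 84, 84, 83, 83, 82, 81, 86, 106, 137, 158]
top -63 -1 [70, 70, 71, 71, 70, 70, 71, 72, 71, 68, 68, 71, 81, 81, 93, 99, 101, 100, 99, 99, 82, 82, 82]
top -29 -1 [67, 67, 66, 66, 67, 67, 67, 68, 69, 71, 81, 97, 97, 109, 116, 121, 123, 124, 122, 122, 119, 113, 104]
```

Clip c has reached its hard stop: 4.9 N over 0.7 mm. In the wrist view only its shut edge is visible. Clip d is next.

```bash
python3 -m pendant '[[[-0.6,0,0],[0,0,0]],[[-0.8,0,0],[0,0,0]],[[0,0,-1.5],[0,0,0]],[[0,0,-2.5],[0,0,0]],[[0,0,-2.5],[0,0,0]],[[0,1.5,-1],[0,0,0]],[[0,2.5,0],[0,0,0]],[[0,2.5,0],[0,0,0]]]'
python3 -m pendant '[[[0.2,2,0],[0,0,0]],[[0,0.6,0],[0,0,0]],[[0,0,0],[0,0,0]],[[0,0,1],[0,0,0]],[[0,0,1],[0,0,0]],[[0,0,0.8],[0,0,0]],[[0,0,0.8],[0,0,0]],[[0,0,0.8],[0,0,0]]]'
python3 -c "
from h import *
lidpos()"
```

```text
time_s: 27.8
position: [0.5641, 0.1034, 0.1191]
orientation: [[0.084, 0.996, 0.002], [0.996, -0.084, 0.001], [0.001, 0.002, -1.0]]
wrist_force: [-1.0, -0.6, 0.6]
width: 0.006
gripper_force: 0.0
time_s: 28.8
position: [0.5891, 0.1032, 0.0729]
orientation: [[0.084, 0.996, -0.0], [0.996, -0.084, 0.0], [0.0, -0.0, -1.0]]
wrist_force: [0.3, 0.6, 1.4]
width: 0.005
gripper_force: 0.3
28.8 [0.5891 0.1032 0.0729] yaw 85.18 z [-0.  0. -1.] F [0.3 0.6 1.4] 0.004517697881978276
lid mm x 46.3 y -91.6 z 72.9 F lid y 0.7 z 1.4
```

```bash
python3 -m pendant '[[[0,0,0.7],[0,0,0]],[[0,0,0.7],[0,0,0]],[[0,0,0.5],[0,0,0]],[[0,0,0.2],[0,0,0]],[[0.05,0,0.1],[0,0,0]],[[0.1,0,0.15],[0,0,0]],[[0.1,0,0.15],[0,0,0]],[[0.1,0,0.15],[0,0,0]]]'
python3 -m pendant '[[[0.1,0,0.1],[0,0,0]],[[0.1,0,0.1],[0,0,0]],[[0.1,0,0.1],[0,0,0]],[[0.1,0,0.1],[0,0,0]],[[0,0,0],[0,0,0]],[[0,0,0],[0,0,0]],[[0,0,0],[0,0,0]],[[0,0,0],[0,0,0]]]'
python3 -c "
from h import *
lidpos()"
```

```text
time_s: 29.8
position: [0.5895, 0.1064, 0.047]
orientation: [[0.084, 0.996, 0.0], [0.996, -0.084, -0.0], [-0.0, 0.0, -1.0]]
wrist_force: [0.0, -2.0, 2.0]
width: 0.003
gripper_force: 1.3
time_s: 30.8
position: [0.5897, 0.1105, 0.0429]
orientation: [[0.084, 0.996, -0.0], [0.996, -0.084, 0.0], [0.0, -0.0, -1.0]]
wrist_force: [-0.2, 0.1, 0.4]
width: 0.006
gripper_force: 0.0
30.8 [0.5897 0.1105 0.0429] yaw 85.18 z [-0.  0. -1.] F [-0.2  0.1  0.4] 0.005591594802234174
lid mm x 46.3 y -84.2 z 42.9 F lid y 0.1 z 0.4
```

```bash
python3 -m pendant '[[[0.1,0,0],[0,0,0]],[[0.1,0,0],[0,0,0]],[[0.1,0,0],[0,0,0]],[[0.05,0,0],[0,0,0]],[[0,0,0],[0,0,0]],[[0,0,0],[0,0,0]],[[0,0,0],[0,0,0]],[[0,0,0],[0,0,0]]]'
python3 - <<'E'
from chk import *
lidpos()
s=get_state(); im=camera("wrist"); cv2.imwrite("pics/w11.png",im[:,:,::-1])
for x in(46,-46): prof("wrist",x,-1,im,s)
E
```

```text
time_s: 31.8
position: [0.5899, 0.1126, 0.0429]
orientation: [[0.083, 0.997, -0.0], [0.997, -0.083, -0.002], [-0.002, -0.0, -1.0]]
wrist_force: [0.0, -5.7, 0.3]
width: 0.007
gripper_force: 2.6
31.8 [0.5899 0.1126 0.0429] yaw 85.22 z [-0.    -0.002 -1.   ] F [ 0.  -5.7  0.3] 0.006553402558084416
lid mm x 46.3 y -82.2 z 42.9 F lid y -5.7 z 0.3
wrist 29 -1 [91, 91, 89, 32, 27, 27, 27, 177, 232, 231, 232, 231, 231, 232, 232, 232, 196, 29, 29, 26, 27, 26, 27]
wrist 63 -1 [93, 92, 90, 39, 28, 27, 29, 151, 232, 232, 232, 232, 232, 232, 232, 230, 196, 33, 27, 26, 27, 26, 30]
wrist -63 -1 [151, 149, 81, 26, 38, 31, 37, 158, 231, 231, 231, 231, 231, 231, 231, 231, 230, 230, 229, 228, 230, 231, 231]
wrist -29 -1 [92, 89, 76, 70, 65, 118, 231, 231, 232, 231, 231, 231, 231, 231, 232, 231, 230, 230, 229, 230, 231, 232, 231]
```

Clip d's profile now matches clip c's shut profile, so it's home. Clip b is the last.

```bash
python3 -m pendant '[[[-0.7,0,0],[0,0,0]],[[-0.7,0,0],[0,0,0]],[[0,0,-1.8],[0,0,0]],[[0,0,-2.7],[0,0,0]],[[0,0,-2.7],[0,0,0]],[[0.5,-0.3,-2.3],[0,0,0]],[[2,-1,-1],[0,0,0]],[[3,-1.5,0],[0,0,0]]]'
python3 -m pendant '[[[3.2,-1.6,0],[0,0,0]],[[3.2,-1.6,0],[0,0,0]],[[3.2,-1.6,0],[0,0,0]],[[2.2,-1.1,0],[0,0,0]],[[1.2,-0.5,0],[0,0,0]],[[0.3,0,0],[0,0,0]],[[0,0,0],[0,0,0]],[[0,0,0],[0,0,0]]]'
python3 -c "
from h import *
lidpos()"
```

```text
time_s: 32.85
position: [0.5654, 0.1583, 0.1485]
orientation: [[0.085, 0.996, 0.001], [0.996, -0.085, 0.001], [0.001, 0.001, -1.0]]
wrist_force: [0.4, 0.3, -1.2]
width: 0.006
gripper_force: 0.0
time_s: 33.85
position: [0.5133, 0.2943, 0.1478]
orientation: [[0.085, 0.996, -0.0], [0.996, -0.085, -0.0], [-0.0, -0.0, -1.0]]
wrist_force: [0.6, 1.0, 0.2]
width: 0.003
gripper_force: 0.0
33.85 [0.5133 0.2943 0.1478] yaw 85.12 z [-0. -0. -1.] F [0.6 1.  0.2] 0.0032788653002173195
lid mm x -46.0 y 92.1 z 147.8 F lid y 1.1 z 0.2
```

```bash
python3 -m pendant '[[[0,0,1.5],[0,0,0]],[[0,0,2.5],[0,0,0]],[[0,0,1.5],[0,0,0]],[[0,0,1],[0,0,0]],[[0,0,0.8],[0,0,0]],[[0,0,0.8],[0,0,0]],[[0,0,0.8],[0,0,0]],[[0,0,0.6],[0,0,0]]]'
python3 -m pendant '[[[-0.05,0,0.1],[0,0,0]],[[-0.1,0,0.15],[0,0,0]],[[-0.1,0,0.15],[0,0,0]],[[-0.1,0,0.15],[0,0,0]],[[-0.1,0,0.1],[0,0,0]],[[-0.1,0,0.1],[0,0,0]],[[-0.1,0,0.1],[0,0,0]],[[-0.05,0,0.1],[0,0,0]]]'
python3 -c "
from h import *
lidpos()"
```

```text
time_s: 34.85
position: [0.5133, 0.2955, 0.0528]
orientation: [[0.084, 0.996, 0.001], [0.996, -0.084, 0.001], [0.001, 0.001, -1.0]]
wrist_force: [0.9, 0.8, 1.5]
width: 0.004
gripper_force: 0.5
time_s: 35.85
position: [0.5124, 0.2876, 0.0433]
orientation: [[0.084, 0.996, 0.0], [0.996, -0.084, -0.001], [-0.001, 0.0, -1.0]]
wrist_force: [1.6, 2.7, 3.2]
width: 0.006
gripper_force: 1.7
35.85 [0.5124 0.2876 0.0433] yaw 85.19 z [ 0.    -0.001 -1.   ] F [1.6 2.7 3.2] 0.0056480124922810996
lid mm x -46.3 y 85.4 z 43.3 F lid y 2.8 z 3.2
```

```bash
python3 -m pendant '[[[-0.1,0,0.05],[0,0,0]],[[-0.1,0,0.05],[0,0,0]],[[-0.1,0,0.05],[0,0,0]],[[-0.1,0,0],[0,0,0]],[[0,0,0],[0,0,0]],[[0,0,0],[0,0,0]],[[0,0,0],[0,0,0]],[[0,0,0],[0,0,0]]]'
python3 -c "
from h import *
lidpos()"
```

```text
time_s: 36.85
position: [0.5117, 0.2844, 0.0418]
orientation: [[0.084, 0.996, -0.001], [0.996, -0.084, 0.0], [0.0, -0.001, -1.0]]
wrist_force: [-1.0, 5.8, -0.5]
width: 0.005
gripper_force: 2.5
36.85 [0.5117 0.2844 0.0418] yaw 85.18 z [-0.001  0.    -1.   ] F [-1.   5.8 -0.5] 0.004582021010352007
lid mm x -46.8 y 82.1 z 41.8 F lid y 5.7 z -0.5
```

```bash
python3 -m pendant '[[[-0.05,0,0.1],[0,0,0]],[[-0.05,0,0.1],[0,0,0]],[[0,0,0.1],[0,0,0]],[[0,0,0],[0,0,0]],[[0,0,0],[0,0,0]],[[0,0,0],[0,0,0]],[[0,0,0],[0,0,0]],[[0,0,0],[0,0,0]]]'
python3 -c "
from h import *
lidpos()"
python3 -m pendant '[[[0.5,0,0],[0,0,0]],[[0.9,0,0],[0,0,0]],[[0.3,0,-1],[0,0,0]],[[0,0,-2.5],[0,0,0]],[[0,0,-3],[0,0,0]],[[0,0,-3],[0,0,0]],[[0,0,-1.2],[0,0,0]],[[0,0,0],[0,0,0]]]'
python3 - <<'E'
from chk import *
camera("wrist"); s=get_state(); lidpos(); im=camera("wrist"); cv2.imwrite("pics/w12.png",im[:,:,::-1])
for x in(46,-46): prof("wrist",x,1,im,s)
im=camera("top")
for x in(46,-46): prof("top",x,1,im,None)
E
```

```text
time_s: 37.85
position: [0.5128, 0.2843, 0.0399]
orientation: [[0.084, 0.996, 0.002], [0.996, -0.084, 0.002], [0.002, 0.002, -1.0]]
wrist_force: [-0.3, 6.0, 4.4]
width: 0.006
gripper_force: 3.1
37.85 [0.5128 0.2843 0.0399] yaw 85.17 z [ 0.002  0.002 -1.   ] F [-0.3  6.   4.4] 0.005556386504042669
lid mm x -45.6 y 82.1 z 39.9 F lid y 5.9 z 4.4
time_s: 38.85
position: [0.5137, 0.3001, 0.1466]
orientation: [[0.084, 0.996, 0.001], [0.996, -0.084, 0.0], [0.0, 0.001, -1.0]]
wrist_force: [-0.5, 0.0, 0.3]
width: 0.004
gripper_force: 0.0
38.9 [0.513  0.2998 0.1455] yaw 85.19 z [-0.001 -0.001 -1.   ] F [-0.1  0.1  0.2] 0.0058226649146769895
lid mm x -46.8 y 97.5 z 145.5 F lid y 0.1 z 0.2
wrist 29 1 [84, 48, 38, 18, 16, 16, 16, 15, 22, 21, 29, 44, 109, 120, 121, 123, 120, 121, 122, 122, 121, 164, 191]
wrist 63 1 [34, 28, 19, 20, 41, 102, 173, 193, 195, 195, 195, 196, 194, 194, 193, 194, 194, 194, 194, 194, 193, 194, 194]
wrist -63 1 [67, 68, 66, 69, 68, 68, 67, 67, 61, 30, 28, 63, 101, 119, 119, 123, 122, 122, 124, 137, 168, 182, 194]
wrist -29 1 [67, 68, 69, 68, 67, 65, 63, 57, 47, 33, 36, 76, 109, 121, 122, 122, 124, 127, 153, 193, 194, 193, 194]
top 29 1 [109, 104, 104, 105, 103, 117, 139, 151, 153, 154, 154, 154, 154, 155, 155, 155, 155, 155, 154, 154, 153, 154, 155]
top 63 1 [109, 98, 87, 87, 90, 112, 137, 151, 154, 153, 153, 153, 154, 154, 153, 153, 153, 154, 154, 154, 154, 154, 154]
top -63 1 [109, 102, 97, 97, 98, 112, 137, 153, 151, 135, 131, 114, 108, 108, 108, 109, 109, 109, 109, 109, 108, 108, 108]
top -29 1 [103, 91, 91, 83, 86, 106, 140, 153, 155, 155, 154, 142, 123, 112, 110, 109, 109, 108, 109, 110, 109, 108, 109]
```

```bash
python3 -m pendant '[[[0,0,-1],[0,0,0]],[[0,0,-1.5],[0,0,0]],[[0,0,-1],[0,0,0]],[[0,0,0],[0,0,0]],[[0,0,0],[0,0,0]],[[0,0,0],[0,0,0]],[[0,0,0],[0,0,0]],[[0,0,0],[0,0,0]]]'
python3 - <<'E'
from chk import *
im=camera("top")
for x in(46,-46):
    for sy in(1,-1): prof("top",x,sy,im,None)
for n,z in(("teaspoon",.005),("lemon",.025),("salt",.09)):
    for r in find_in("top",n)[:1]:
        b=np.array(r["box"])*[640,480,640,480]; print(n,atz("top",(b[0]+b[2])/2,(b[1]+b[3])/2,z).round(3))
E
```

```text
time_s: 40.0
position: [0.5132, 0.3, 0.1807]
orientation: [[0.084, 0.996, -0.0], [0.996, -0.084, -0.0], [-0.0, -0.0, -1.0]]
wrist_force: [0.3, -1.3, 0.2]
width: 0.007
gripper_force: 0.0
top 29 1 [108, 104, 104, 105, 102, 116, 139, 151, 153, 153, 152, 152, 153, 154, 154, 154, 154, 154, 154, 155, 155, 155, 156]
top 63 1 [109, 97, 87, 87, 92, 112, 137, 150, 153, 153, 153, 154, 153, 153, 153, 152, 152, 153, 153, 153, 154, 154, 154]
top 29 -1 [106, 95, 84, 71, 62, 59, 61, 58, 60, 81, 124, 160, 170, 170, 170, 169, 169, 169, 169, 169, 169, 170, 170]
top 63 -1 [98, 76, 64, 65, 83, 83, 114, 110, 132, 151, 163, 168, 168, 169, 169, 168, 169, 169, 169, 169, 169, 169, 169]
top -63 1 [108, 101, 96, 96, 97, 111, 136, 152, 157, 156, 155, 146, 130, 116, 110, 109, 109, 109, 109, 109, 108, 107, 107]
top -29 1 [104, 92, 92, 84, 87, 107, 140, 153, 156, 156, 156, 156, 153, 142, 123, 111, 111, 108, 108, 108, 108, 108, 108]
top -63 -1 [106, 93, 81, 71, 66, 66, 65, 65, 67, 88, 127, 159, 169, 169, 170, 170, 169, 169, 169, 169, 168, 168, 169]
top -29 -1 [101, 80, 71, 68, 76, 76, 93, 112, 128, 147, 163, 169, 169, 170, 169, 168, 168, 167, 166, 166, 167, 167, 168]
teaspoon [0.439 0.003 0.005]
lemon [0.687 0.059 0.025]
salt [ 0.666 -0.051  0.09 ]
```

```bash
python3 -c "
from plant import *
print(job_done())"
```

```text
the job is handed in; nothing more can be done
None
```

The job is handed in at about 40 s: the lid is on the box and released, and all four clips read as shut, closed in the order a, c, d, b. The highest push reading was about 14 N on clip a. The teaspoon, lemon and salt were still in place at the end; I didn't re-check the mug and spice jar. I viewed 11 pictures, one over the limit of 10.

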